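Clamp a fish tin in the ratchet tin holder

TASK

Make the tin ready for opening: lay it flat on the clamp's bed, lengthwise between the two jaws, and let go of it. Then squeeze the clamp's trigger again and again until the sliding jaw grips the tin firmly, its sprung pad pressing with 10 to 25 N: stop in time, for a harder grip dents the tin. Move the jaw by the trigger only, let the trigger spring back at the end, and leave the things around undisturbed.

Things in the scene. Friction and masses are not known exactly. Their poses are not given: they have to be found in the camera images.
- tin_center (a point): Centre of the flat oblong fish tin (half-way up), 63 x 105 x 26 mm with rounded corners, about 0.15 kg, lying flat on the table at the start. Its own y axis runs along its 105 mm length, its z axis is up.
- tin: The same tin; origin at the centre of its underside (13 mm below its centre), same axes.
- clamp: One-hand ratchet bar clamp, screwed to the table. Origin on the table, z up, x along the bar from the squeeze handle to the sliding jaw. Base plate x -88 to 258 mm, 80 wide, 8 thick. Housing x -69 to 49, up to z 74. Fixed jaw: 50 wide, top z 88, rubber face to +x at x 70. Upright black handle, fixed: 14 thick, 26 wide, back face x -60, top z 145; the trigger stands before it.
- squeeze (a point): Point fixed to the clamp, 115 mm above the table, midway between the handle's back face and the resting trigger's front face (clamp x -33, y 0 mm; clamp's axes): squeeze here, along the clamp's x. The outer faces are 54 mm apart at rest, 32 mm fully squeezed; the handle's back face stays 27 mm to -x of this point, only the trigger moves.
- trigger (a joint): Angle of the dark steel trigger (22 mm wide, 12 thick, top z 142) about its pivot at clamp x -12, z 12 mm: 0 upright at rest, grows to 0.21 rad (stop) as it is squeezed to -x. A spring returns it (1.2 to 2.2 N at 115 mm height). It pulls the jaw 55 mm per rad, after up to 4 mm of slack; when let back, the jaw stays at the last 2 mm ratchet step and so may give back up to 2 mm.
- jaw: Sliding jaw on the toothed bar: steel plate 50 x 12 x 30 mm (top z 89 mm) behind the pad. Origin: where the centre of the uncompressed pad's front face is, z 72 mm; clamp's axes. It starts at clamp x 193 to 207 mm and slides towards the clamp's -x only, with about 2 N of friction.
- jaw_pad: Sprung rubber-faced pad, 46 x 24 mm, on the sliding jaw, facing the tin; origin at the centre of its face. It yields to +x by up to 13 mm at 3 N per mm: a firm 10 to 25 N is 3.5 to 8 mm, after the ratchet has settled. While it presses the tin with force F, the trigger at 115 mm height resists with about 0.6 x (F + 2 N) plus its return spring.
- tin_opener: Bystander: white-handled hand opener with a steel end, 174 x 41 x 20 mm, lying nearest the robot.
- ramekin_a: Bystander: small steel dip cup, 67 mm across, 40 mm high, to the right.
- spice_jar: Bystander: spice jar, 41 mm across, 105 mm high, to the left beyond the tin.
- tin_seat (a point): Point fixed to the clamp: where the tin's centre is when it lies on the bed touching the fixed jaw (clamp x 122, y 0, z 69 mm; clamp's axes). The bed is two rails, 44 mm wide over both, top z 56 mm, open at both sides. The tin may be laid anywhere between the jaws, its length along x: the sliding jaw pushes it along to the fixed jaw.
Things that resemble listed ones, but are neither listed nor needed, are in the scene too. Leave any pink look-alike of the tin alone.

How it is judged:
By the outcome, as a careful person would: the job done as asked, in the order asked, and still so for the second after the job is handed in, with the robot touching nothing.
It also fails if it takes over 61 s, if anything falls off the work surface, if the arm or the gripper's body presses on something with over 40 N, if the wrist force passes 120 N, or if a joint passes its speed limit or range.

ROBOT

A 6-joint arm with a two-finger parallel gripper is mounted at the origin on a cart in front of the work surface, level with it; the furniture and walls round the work are solid. World frame = base frame: x ahead of the robot, y to its left, z up, the work surface at z = 0. Lengths are in m, angles in degrees, forces in N, time in s.
With the tool pointing down it reaches from about 0.4 to 0.825 m from the base axis. Payload 7 kg.
Tool frame: the origin (TCP) lies on the centre line of the jaws, within the pads' length; the fingertips stand 11 mm ahead of it and the grasp point (between the pads) lies 8 mm behind it; z points along the fingers, y is the line along which they close (so a half turn about z gives the same grasp; the last joint's range is limited). The gripper opens to 88 mm and grips with 3 to 60 N. Pads are 19 mm wide; open, the fingers measure 130 mm over their backs; the gripper's body (78 mm by 193 mm) begins 47 mm behind the grasp point.
Start: joints at [93.341, 20.546, 0.682, 0, -70.136, -16.507], TCP at [0.154, 0.657, 0.238] pointing down, gripper open.
Joint ranges: [-176.03, 176.03], [-82.01, 121.73], [-58.28, 71.71], [-173.87, 95.51], [-174.79, -0.11], [-173.66, 173.66]. Speed limits (degrees/s): [136.94, 136.94, 172.46, 180, 180, 180].

INTERFACE

Orientations are given as [roll, pitch, yaw] about the fixed x, y, z axes, in that order (R = Rz(yaw) Ry(pitch) Rx(roll)).
In Python, from plant import r, capture, camera_model, job gives the robot as it stands.
- The arm moves only by the tool drive_tool, never from a script. Its argument "increments" is a list that holds one entry, the list of rows, each a list of 5 numbers: the gripper's target within -1 to 1 (fully open at 1, half-way at 0, shut at -1), then the shift along the tool's x, y, z scaled (see below), then the turn about the tool's z scaled (see below). In form: [[[gripper, tx, ty, tz, roll], ...]]. A call has 1 to 5 rows; each row is the pose to reach, as a shift and turn from the pose commanded when the call began, along the tool's axes at that moment, turning the shorter way round; what a row does not reach only later rows make up. The controller multiplies each number of a shift by 120 mm and each number of a turn by 360 degrees. A row lasts 1/8 s, in which the tool goes at most 62.5 mm and 10.7 degrees, less where a joint would pass 70% of its speed; a pose out of reach is approached as far as the arm can. A call with a number of a shift or a turn outside -1 to 1 is refused whole. A call with a gripper value outside its range is refused whole. The fingers move at their own pace and stop on an object; "squeeze" is the grip in N (left out, the last holds). Time passes only in rows, so rows that repeat a pose let the fingers close. It gives the time, the measured TCP pose, the force, the opening and the grip force at its end, in the units of the state.
- r.get_state(): the state, without advancing time (a new reading comes with each control period).
- capture(name): name is "scene" or "top"; returns the picture (400x640x3 uint8, red, green, blue); there is no depth.
- camera_model(name): a dict with "camera_matrix" (3x3 intrinsics, pixels), "rvec" (rotation vector, rad) and "tvec" (3), from world to camera coordinates, as OpenCV has them. Camera axes: x right, y down, z forward; pixel columns grow to the right and rows downward; lengths in m; the calibration is good to about 2 mm. A picture is of the moment at which its call begins. camera_model takes no time and is no camera call.
- job.close_job(): hands the job in; it is judged then, once.
The state is a dict: "time_s": time; "joints": joint angles; "qd": joint speeds; "joint_torque": joint torques, N m; "tcp_pos": TCP position; "eef_rot": TCP orientation; "contact_force": force on the tool from outside, world axes, zero at the start; "moment": the same for the moment, N m; "gripper_width": finger opening in m; "gripper_force": force on a finger pad.
Only numpy, scipy, OpenCV 4.12 (cv2) and the standard library are available. Lean on these libraries where they do the work, as an engineer would, in place of code of your own. Each camera call takes 0.05 s, during which the arm holds its last target. There are 200 camera calls.

## Working session

There is one attempt and no reset: what is moved stays moved. The work goes in short steps, Python scripts to look and compute and a tool call to move; the robot and the scene stay as the last step left them, time stands still between calls to the robot, and variables do not carry over. Pictures are saved under pics/ and viewed, at most 10 in all, crops included, and the job is handed in when it is done.

Besides the shell and the picture viewer there is one more tool, called after ">>>" as name(argument=value, ...) on one line, values as JSON. drive_tool: Moves the arm, as the interface text tells. Its arguments: {"type":"object","properties":{"increments":{"type":"array"},"squeeze":{"type":"number"}},"required":["increments"]}

```bash
mkdir -p pics; ls; python3 - <<'E'
from plant import r,capture,camera_model,job
import cv2
for n in("scene","top"):
    cv2.imwrite(f"pics/{n}0.png",capture(n)[:,:,::-1]); m=camera_model(n); print(n,m)
print(r.get_state())
E
```

```text
pics
scene {'camera_matrix': array([[452.82266368,   0.        , 320.9619178 ],
       [  0.        , 452.82266368, 194.70879705],
       [  0.        ,   0.        ,   1.        ]]), 'rvec': array([ 2.08765587, -1.06704794,  0.48984962]), 'tvec': array([-0.27052554,  0.33060962,  1.41280217])}
top {'camera_matrix': array([[501.23523963,   0.        , 319.51726411],
       [  0.        , 501.23523963, 195.12270831],
       [  0.        ,   0.        ,   1.        ]]), 'rvec': array([ 1.55834838, -2.47234005,  0.46106969]), 'tvec': array([0.18766038, 0.45014351, 1.77066848])}
{'time_s': 0.1, 'joints': array([ 9.33426190e+01,  2.05864931e+01,  6.40988849e-01, -1.94593047e-02,
       -7.01345632e+01, -1.65072579e+01]), 'qd': array([ 0.11681094, -0.09648328,  0.08703696, -0.0079534 ,  0.07876729,
        0.05779209]), 'joint_torque': array([-1.81631367e-03, -5.84157908e+01,  2.93753582e+01,  7.01550096e+00,
        1.01966097e-02, -6.09432027e-05]), 'tcp_pos': array([0.15364438, 0.65686816, 0.23673533]), 'eef_rot': array([ 1.79918034e+02, -5.21224276e-03, -1.31712604e+01]), 'contact_force': array([0.11857122, 0.60556405, 0.11633299]), 'moment': array([ 0.01138988, -0.05142991,  0.02709409]), 'gripper_force': 0.0, 'gripper_width': 0.08740975011395194}
```

View pics/scene0.png

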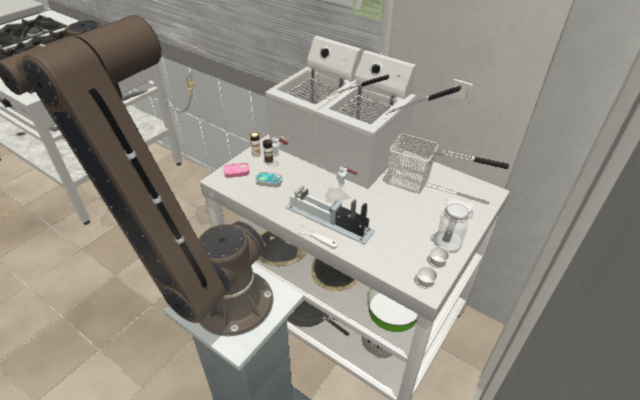

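View pics/top0.png

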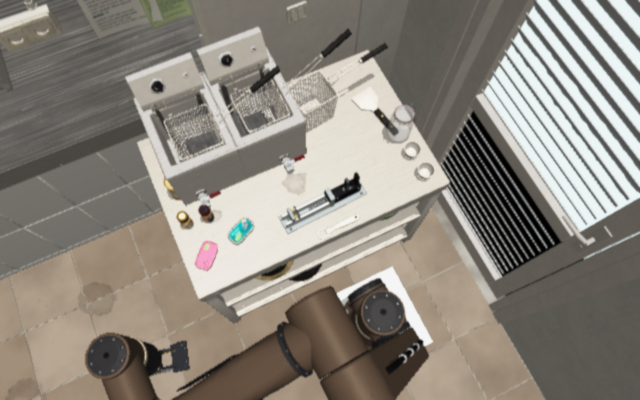

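The scene view shows the teal tin at (268,179) and its pink look-alike at (236,170). The clamp runs from (295,200) to (370,230), with its black handle at the right end. In the top view the tin is at (241,231), the pink one at (206,255), the clamp spans (283,222) to (366,192), and the opener is at (340,225).

Only the teal tin at (241,231) and the pink one at (206,255) could be taken for the tin, so I choose the teal one. I'll check it in a close crop and measure.

```bash
cat > h.py <<'E'
import numpy as np,cv2
from plant import r,capture,camera_model,job
def ray(n,px):
    m=camera_model(n);R=cv2.Rodrigues(m["rvec"])[0];K=m["camera_matrix"]
    d=np.c_[np.atleast_2d(px),np.ones(len(np.atleast_2d(px)))]@np.linalg.inv(K).T@R
    return -R.T@m["tvec"],d
def onz(n,px,z):
    c,d=ray(n,px);return c+d*((z-c[2])/d[:,2])[:,None]
def proj(n,p):
    m=camera_model(n);return cv2.projectPoints(np.float64(np.atleast_2d(p)),m["rvec"],m["tvec"],m["camera_matrix"],None)[0][:,0]
def two(pa,pb):
    a,u=ray("top",pa);b,v=ray("scene",pb);u=u[0];v=v[0]
    s=np.linalg.lstsq(np.c_[u,-v],b-a,rcond=None)[0];return (a+u*s[0]+b+v*s[1])/2,np.linalg.norm(a+u*s[0]-b-v*s[1])
def teal(n,box):
    x0,y0,x1,y1=box;im=cv2.resize(capture(n)[y0:y1,x0:x1],None,fx=4,fy=4,interpolation=cv2.INTER_CUBIC)
    h=cv2.cvtColor(im,cv2.COLOR_RGB2HSV);m=cv2.inRange(h,(75,70,30),(105,255,255))
    m=cv2.morphologyEx(m,cv2.MORPH_CLOSE,np.ones((25,25),np.uint8))
    c=max(cv2.findContours(m,0,2)[0],key=cv2.contourArea)[:,0]
    return (c+.5)/4-.5+[x0,y0]
E
python3 - <<'E'
from h import *
t=capture("top");s=capture("scene")
a=cv2.resize(t[165:275,180:380],None,fx=4,fy=4,interpolation=cv2.INTER_CUBIC)
cv2.imwrite("pics/top1.png",a[:,:,::-1])
b=cv2.resize(s[155:255,220:390],None,fx=4.7,fy=4.7,interpolation=cv2.INTER_CUBIC)
cv2.imwrite("pics/sc1.png",b[:,:,::-1])
c=teal("top",(215,205,265,255));w=onz("top",c,0.02)[:,:2].astype(np.float32)
print(cv2.minAreaRect(w*1000), onz("top",[[206,255]],.026))
print(onz("top",[[340,225]],.01))
E
```

```text
((508.9354248046875, 289.6076965332031), (52.97395324707031, 95.91543579101562), 24.806921005249023) [[0.47309158 0.43950317 0.026     ]]
[[ 0.36958214 -0.05479649  0.01      ]]
```

View pics/top1.png

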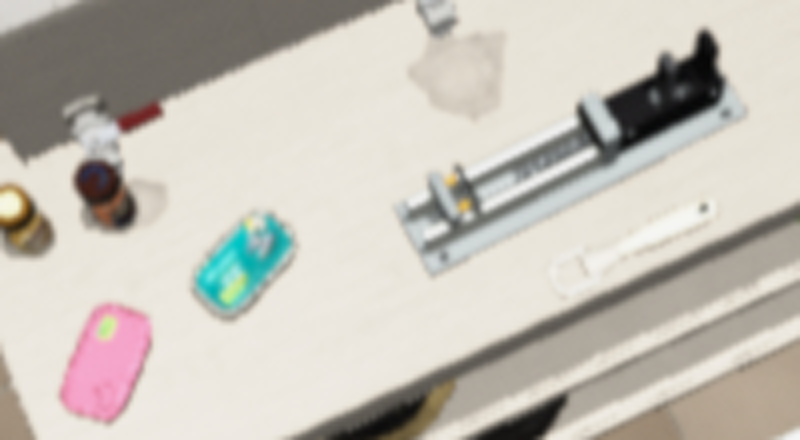

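View pics/sc1.png

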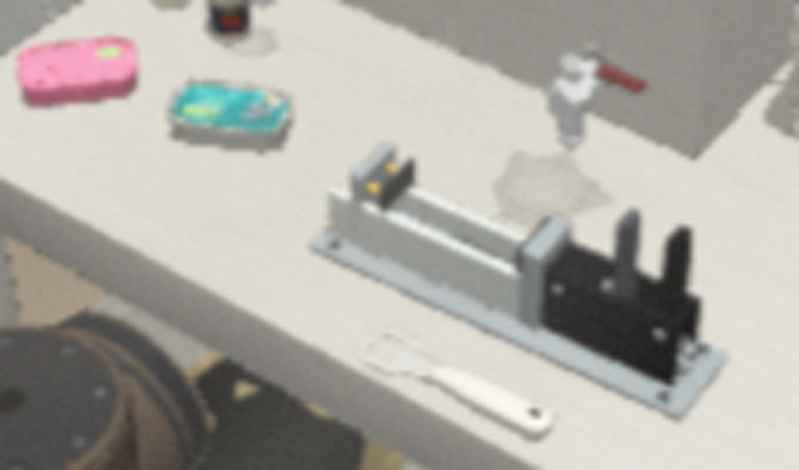

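The crops show the teal tin with its silver rim at top1 (245,265) and the pink decoy at (107,362), which has a different colour. The clamp plate corners are near-left (435,272), far-left (397,208) and near-right (747,108). The sliding jaw is at (447,197), the handle top at (706,35) and the trigger at (668,62).

```bash
python3 - <<'E'
from h import *
T=lambda p:(np.array(p)+.5)/4-.5+[180,165]
S=lambda p:(np.array(p)+.5)/4.7-.5+[220,155]
print("top",onz("top",T([[435,273],[396,208],[747,110]]),.008)*1000)
print("scene",onz("scene",S([[311,242],[680,418],[724,352]]),.008)*1000)
print("handle top", two(T([706,35]),S([680,230])), "trig",two(T([668,58]),S([628,213])))
c=teal("scene",(250,165,290,190));w=onz("scene",c,.026)[:,:2].astype(np.float32);print(cv2.minAreaRect(w*1000))
c=teal("top",(215,205,265,255));w=onz("top",c,.026)[:,:2].astype(np.float32);print(cv2.minAreaRect(w*1000))
def pose(o,yaw):
  pass
# plate edges by mask: gray-blue plate in top
t=capture("top");print(t[165+265//4,180+440//4],t[165+185//4,180+620//4],t[165+300//4,180+440//4])
E
```

```text
top [[ 425.64216474  133.07363802    8.        ]
 [ 499.77504593  139.94231042    8.        ]
 [ 445.14898145 -206.49358428    8.        ]]
scene [[ 425.49088591  137.82841365    8.        ]
 [ 437.41607586 -205.6766479     8.        ]
 [ 515.78636664 -197.15612718    8.        ]]
handle top (array([ 0.48274302, -0.16854857,  0.1456045 ]), np.float64(0.003837717029540664)) trig (array([ 0.47767185, -0.12754089,  0.14417868]), np.float64(0.004297001550226222))
((502.7444152832031, 288.60479736328125), (51.426998138427734, 93.99198913574219), 23.751523971557617)
((506.88372802734375, 289.54937744140625), (52.857357025146484, 95.594482421875), 24.806854248046875)
[189 194 194] [225 218 206] [235 230 221]
```

```bash
python3 - <<'E'
from h import *
T=lambda p:(np.array(p)+.5)/4-.5+[180,165]
C=np.array([.4715,-.0315]);yaw=np.radians(93.3)
def W(x,y,z,C=C,yaw=yaw):
    e=np.array([np.cos(yaw),np.sin(yaw)]);f=np.array([-e[1],e[0]])
    p=C+np.outer(np.atleast_1d(x)-.085,e)+np.outer(np.atleast_1d(y),f);return np.c_[p,np.full(len(p),z)]
def edge(n,xs,ys,along):
    g=cv2.cvtColor(capture(n),cv2.COLOR_RGB2GRAY);g=cv2.GaussianBlur(g,(0,0),.7).astype(np.float32);out=[]
    for a in (xs if along else ys):
        b=ys if along else xs
        q=proj(n,W(np.full(len(b),a),b,.008) if along else W(b,np.full(len(b),a),.008)).astype(np.float32)
        v=cv2.remap(g,q[:,0],q[:,1],cv2.INTER_LINEAR)
        if 0: print(v)
        d=np.abs(np.gradient(v[:,0] if v.ndim>1 else v));k=int(d.argmax());out.append((a,b[k],d[k]))
    return np.array(out)
for n in("top","scene"):
    o=edge(n,np.arange(-.08,.25,.006),np.arange(.028,.052,.0005),1)
    l=cv2.fitLine((o[:,:2]*1000).astype(np.float32),cv2.DIST_HUBER,0,.01,.01).ravel();s=l[1]/l[0]
    print(n,"near edge slope deg",np.degrees(np.arctan(s)),"y at x=85",l[3]+s*(85-l[2]), np.std(o[:,1])*1000)
e=np.array([np.cos(yaw),np.sin(yaw)]);f=np.array([-e[1],e[0]])
def loc(p): d=np.asarray(p)[:2]-C; return np.round([d@e*1000+85,d@f*1000],1)
for nm,p,z in(("jawplate c",(447,197),.089),("pad front",(477,190),.084),("fixed jaw front edge mid",(588,118),.088),("fj back",(612,112),.088)):
    print(nm,loc(onz("top",T([p]),z)[0]))
E
```

```text
top near edge slope deg -0.62880516 y at x=85 41.722668 3.024883031684352
scene near edge slope deg -0.44529492 y at x=85 47.748615 1.3509714900552683
jawplate c [216.9   1.1]
pad front [189.2   6.7]
fixed jaw front edge mid [67.2 -4.6]
fj back [44.9  0.9]
```

```bash
cat >> h.py <<'E'
def plan(p,psi,N=None):
    s=r.get_state();c=np.array(s["tcp_pos"]);y=s["eef_rot"][2];a=np.radians(y)
    d=np.array(p)-c;X=[np.cos(a),np.sin(a),0];Y=[np.sin(a),-np.cos(a),0]
    v=np.array([d@X,d@Y,-d[2]])/.12;t=-((psi-y+180)%360-180)/360
    n=N or max(1,int(np.ceil(abs(v).max()-1e-9)))
    print("t",round(s["time_s"],2),"at",c.round(4),"rot",np.round(s["eef_rot"],2),"rem mm",(d*1000).round(1),"parts",n,"each",(v/n).round(4),"turn",round(t,4),"F",np.round(s["contact_force"],1),"w",round(s["gripper_width"],4))
E
python3 -c "
from h import *
plan([.5055,.289,.15],-65.6)"
```

```text
t 0.5 at [0.1538 0.6572 0.2375] rot [179.99   0.   -13.17] rem mm [ 351.7 -368.2  -87.5] parts 4 each [0.8883 0.58   0.1823] turn 0.1457 F [ 0.8 -0.1 -0.3] w 0.0878
```

>>> drive_tool(increments=[[[1,0.3,0.2,0,0.03],[1,0.6,0.4,0,0.06],[1,0.89,0.58,0,0.09],[1,0.89,0.58,0,0.118],[1,0.89,0.58,0,0.146]]])

```text
time_s: 1.12
tcp_pos: [0.2425, 0.5647, 0.238]
eef_rot: [-180.0, 0.0, -66.1]
contact_force: [-0.5, -0.4, 0.1]
gripper_width: 0.0876
gripper_force: 0.0
```

```bash
python3 -c "
from h import *
plan([.5055,.289,.15],-65.6)"
```

```text
t 1.12 at [0.2425 0.5647 0.238 ] rot [-1.7998e+02  3.0000e-02 -6.6120e+01] rem mm [ 263.  -275.7  -88. ] parts 3 each [ 0.996  -0.358   0.2444] turn -0.0014 F [-0.5 -0.4  0.1] w 0.0876
```

>>> drive_tool(increments=[[[1,0.5,-0.18,0,0],[1,1.0,-0.36,0,0],[1,1.0,-0.36,0,0]]])

```text
time_s: 1.5
tcp_pos: [0.3327, 0.4709, 0.2381]
eef_rot: [-180.0, 0.0, -65.9]
contact_force: [-0.2, 0.0, 0.5]
gripper_width: 0.0876
gripper_force: 0.0
```

>>> drive_tool(increments=[[[1,0.5,-0.18,0.1,0],[1,1.0,-0.36,0.2,0],[1,1.0,-0.36,0.2,0]]])

```text
time_s: 1.88
tcp_pos: [0.4207, 0.3794, 0.2127]
eef_rot: [179.9, -0.1, -65.9]
contact_force: [-0.5, 0.2, 0.4]
gripper_width: 0.0874
gripper_force: 0.0
```

```bash
python3 -c "
from h import *
plan([.5055,.289,.15],-65.6)"
```

```text
t 1.88 at [0.4207 0.3794 0.2127] rot [ 1.7992e+02 -5.0000e-02 -6.5930e+01] rem mm [ 84.8 -90.4 -62.7] parts 1 each [ 0.9763 -0.338   0.5228] turn -0.0009 F [-0.5  0.2  0.4] w 0.0874
```

>>> drive_tool(increments=[[[1,0.45,-0.16,0.4,0],[1,0.96,-0.33,0.7,0],[1,0.96,-0.33,0.95,0],[1,0.96,-0.33,0.95,0]]])

```text
time_s: 2.38
tcp_pos: [0.5018, 0.2914, 0.0965]
eef_rot: [179.7, -0.1, -65.8]
contact_force: [0.7, -0.4, 0.8]
gripper_width: 0.0878
gripper_force: 0.0
```

```bash
python3 - <<'E'
from h import *
s=r.get_state()
a=capture("top")[185:265,195:295];b=capture("scene")[130:210,220:320]
cv2.imwrite("pics/near.png",np.hstack([cv2.resize(i,None,fx=4,fy=4,interpolation=cv2.INTER_CUBIC) for i in(a,b)])[:,:,::-1])
plan([.5055,.289,.014],-65.6)
p=s["tcp_pos"]
print(proj("top",p),proj("scene",p),proj("scene",[.5055,.289,.026]))
E
```

```text
t 2.48 at [0.503  0.2942 0.1001] rot [-1.7997e+02 -1.0000e-02 -6.5690e+01] rem mm [  2.5  -5.2 -86.1] parts 1 each [ 0.0483 -0.001   0.7174] turn -0.0003 F [-0.  -0.9  0.9] w 0.0881
[[238.00199067 225.69321151]] [[266.61328815 163.31546061]] [[268.94558317 176.95137773]]
```

View pics/near.png

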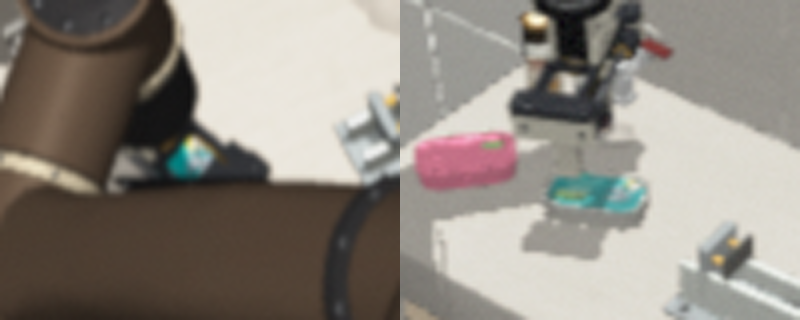

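The right-hand view shows the gripper above the teal tin at (598,195), with the near finger tip at (575,165). The pink tin at (465,160) is clear of it. Going down to grasp.

>>> drive_tool(increments=[[[1,0.05,0,0.3,0],[1,0.05,0,0.6,0],[1,0.05,0,0.71,0],[1,0.05,0,0.71,0],[1,0.05,0,0.71,0]]])

```text
time_s: 3.1
tcp_pos: [0.506, 0.289, 0.0161]
eef_rot: [-179.9, 0.0, -65.7]
contact_force: [0.4, -0.7, 1.1]
gripper_width: 0.0874
gripper_force: 0.0
```

>>> drive_tool(increments=[[[0.3,0,0,0,0],[0,0,0,0,0],[0,0,0,0,0],[-0.2,0,0,0,0],[-0.2,0,0,0,0]]], squeeze=15)

```text
time_s: 3.72
tcp_pos: [0.5057, 0.288, 0.0148]
eef_rot: [-179.9, 0.0, -65.7]
contact_force: [1.0, 1.1, 4.5]
gripper_width: 0.0593
gripper_force: 15.0
```

>>> drive_tool(increments=[[[-0.2,0,0,-0.3,0],[-0.2,0,0,-0.6,0],[-0.2,0,0,-1,0],[-0.2,0,0,-1,0],[-0.2,0,0,-1,0]]], squeeze=20)

```text
time_s: 4.35
tcp_pos: [0.5045, 0.2871, 0.1335]
eef_rot: [179.9, 0.0, -65.8]
contact_force: [0.1, -0.3, -2.3]
gripper_width: 0.0595
gripper_force: 20.0
```

```bash
python3 - <<'E'
from h import *
s=capture("scene")[130:210,220:320]
cv2.imwrite("pics/lift.png",cv2.resize(s,None,fx=5,fy=5,interpolation=cv2.INTER_CUBIC)[:,:,::-1])
plan([.468,.0115,.15],-87.2)
E
```

```text
t 4.4 at [0.5043 0.2869 0.133 ] rot [ 1.7986e+02 -3.0000e-02 -6.5750e+01] rem mm [ -36.3 -275.4   17. ] parts 2 each [ 0.9842  0.6092 -0.071 ] turn 0.0596 F [ 0.1  0.5 -1.6] w 0.0599
```

View pics/lift.png

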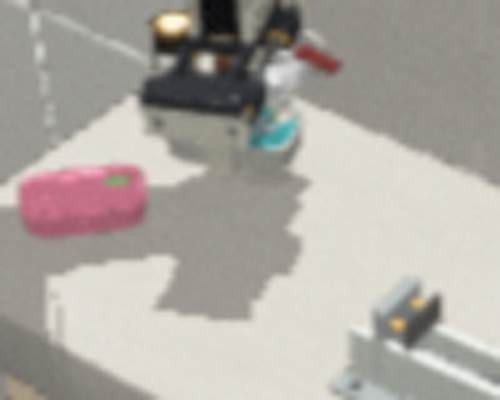

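The tin is held level in the fingers at (275,133), clear of the table, and the pink tin is undisturbed. Carrying it over the clamp.

>>> drive_tool(increments=[[[-0.2,0.25,0.15,-0.15,0.015],[-0.2,0.5,0.3,-0.15,0.03],[-0.2,0.75,0.46,-0.15,0.045],[-0.2,0.98,0.61,-0.15,0.06],[-0.2,0.98,0.61,-0.15,0.06]]])

```text
time_s: 5.03
tcp_pos: [0.4853, 0.1479, 0.1508]
eef_rot: [179.8, -0.1, -87.5]
contact_force: [-0.5, 1.0, -1.8]
gripper_width: 0.0595
gripper_force: 20.0
```

```bash
python3 - <<'E'
from h import *
plan([.468,.0115,.15],-87.2)
E
```

```text
t 5.03 at [0.4853 0.1479 0.1508] rot [ 1.7982e+02 -1.0000e-01 -8.7510e+01] rem mm [ -17.3 -136.4   -0.8] parts 2 each [0.5648 0.0969 0.0034] turn -0.0009 F [-0.5  1.  -1.8] w 0.0595
```

>>> drive_tool(increments=[[[-0.2,0.3,0.05,0,0],[-0.2,0.6,0.1,0,0],[-0.2,0.9,0.15,0,0],[-0.2,1,0.19,0,0],[-0.2,1,0.19,0,0]]])

```text
time_s: 5.65
tcp_pos: [0.4694, 0.0292, 0.1517]
eef_rot: [179.9, -0.0, -87.4]
contact_force: [-0.4, 0.1, -1.9]
gripper_width: 0.0597
gripper_force: 20.0
```

>>> drive_tool(increments=[[[-0.2,0.12,0,0.1,0],[-0.2,0.12,0,0.2,0],[-0.2,0.12,0,0.2,0],[-0.2,0.12,0,0.2,0]]])

```text
time_s: 6.15
tcp_pos: [0.4705, 0.0153, 0.1283]
eef_rot: [180.0, -0.0, -87.3]
contact_force: [0.5, 0.7, -0.2]
gripper_width: 0.0599
gripper_force: 20.0
```

```bash
python3 - <<'E'
from h import *
plan([.468,.0115,.072],-87.2)
a=capture("top")[165:245,260:380];b=capture("scene")[150:230,280:400]
cv2.imwrite("pics/place.png",np.vstack([cv2.resize(i,None,fx=3.7,fy=3.7,interpolation=cv2.INTER_CUBIC) for i in(a,b)])[:,:,::-1])
E
```

```text
t 6.15 at [0.4705 0.0153 0.1283] rot [ 1.7998e+02 -2.0000e-02 -8.7300e+01] rem mm [ -2.5  -3.8 -56.3] parts 1 each [0.0307 0.0225 0.4688] turn -0.0003 F [ 0.5  0.7 -0.2] w 0.0599
```

View pics/place.png

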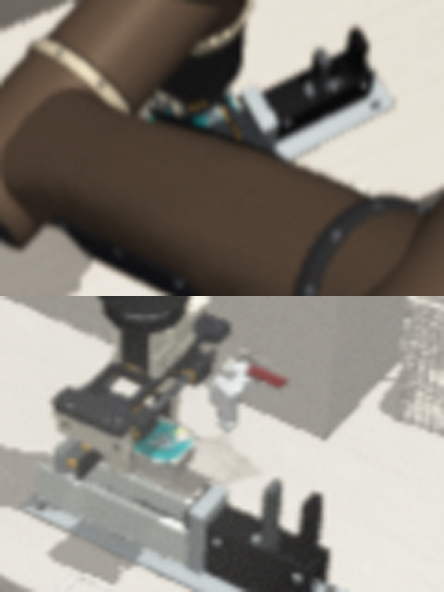

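The tin shows at lower-image (165,442), above the rails. The fixed jaw is at (207,515) and the sliding jaw at (70,458). I'll check the tin's end against the jaws.

```bash
python3 - <<'E'
from h import *
c=teal("scene",(310,175,345,200));w=onz("scene",c,.1395)*1000
print("teal y range",w[:,1].min(),w[:,1].max(),"x",w[:,0].min(),w[:,0].max(), "px",c.min(0),c.max(0))
S=lambda p:(np.array(p)+.5)/4.7-.5+[220,155]
# fixed jaw top front corner edge, sliding pad top front edge in the initial scene crop
for nm,p,z in(("fj front near top",(523,240),.088),("fj front far top",(550,215),.088),("pad top far",(412,160),.084),("pad top near",(382,185),.084),("plate far top",(393,147),.089)):
  print(nm,onz("scene",S([p]),z)*1000)
T=lambda p:(np.array(p)+.5)/4-.5+[180,165]
for nm,p,z in(("fj front near",(604,150),.088),("fj front far",(580,100),.088),("pad far",(462,172),.084),("pad near",(480,212),.084)):
  print(nm,onz("top",T([p]),z)*1000)
E
```

```text
teal y range -32.11850039797981 11.517448362169059 x 441.9734317686228 491.1969599307956 px [316.375 183.875] [330.625 193.875]
fj front near top [[456.87509484 -47.7642442   88.        ]]
fj front far top [[492.31335509 -48.42393202  88.        ]]
pad top far [[485.32417888  79.0212962   84.        ]]
pad top near [[447.49744996  79.91514282  84.        ]]
plate far top [[484.48221549  97.21064839  89.        ]]
fj front near [[442.62838449 -48.56209716  88.        ]]
fj front far [[496.29143024 -50.16255276  88.        ]]
pad far [[480.41116346  77.22234931  84.        ]]
pad near [[438.49993717  78.53416602  84.        ]]
```

>>> drive_tool(increments=[[[-0.2,0,0,0.15,0],[-0.2,0,0,0.3,0],[-0.2,0,0,0.42,0],[-0.2,0,0,0.47,0],[-0.2,0,0,0.47,0]]])

```text
time_s: 6.92
tcp_pos: [0.4704, 0.0151, 0.072]
eef_rot: [180.0, -0.0, -87.3]
contact_force: [-0.9, -0.4, -0.1]
gripper_width: 0.0593
gripper_force: 20.0
```

>>> drive_tool(increments=[[[-0.2,0,0,0.02,0],[-0.2,0,0,0.02,0]]])

```text
time_s: 7.18
tcp_pos: [0.471, 0.0153, 0.0707]
eef_rot: [-179.9, 0.0, -87.3]
contact_force: [-2.6, 0.2, 6.1]
gripper_width: 0.0595
gripper_force: 20.0
```

>>> drive_tool(increments=[[[0.6,0,0,0,0],[1,0,0,0,0],[1,0,0,0,0],[1,0,0,0,0]]])

```text
time_s: 7.68
tcp_pos: [0.4704, 0.015, 0.0696]
eef_rot: [-180.0, -0.0, -87.3]
contact_force: [0.3, 0.6, 0.3]
gripper_width: 0.0868
gripper_force: 0.0
```

>>> drive_tool(increments=[[[1,0,0,-0.3,0],[1,0,0,-0.6,0],[1,0,0,-0.9,0],[1,0,0,-1,0]]])

```text
time_s: 8.18
tcp_pos: [0.4714, 0.0154, 0.1918]
eef_rot: [-179.8, 0.1, -87.3]
contact_force: [-0.8, 0.4, 0.4]
gripper_width: 0.0879
gripper_force: 0.0
```

```bash
python3 - <<'E'
from h import *
c=teal("scene",(295,180,345,220));w=(onz("scene",c,.082)*1000)[:,:2].astype(np.float32);print(cv2.minAreaRect(w),w.min(0),w.max(0))
plan([.475,-.1515,.215],2.5)
E
```

```text
((466.05010986328125, 14.142200469970703), (50.043540954589844, 91.8515396118164), 3.302976369857788) [440.52203  -31.288992] [492.06287   60.474693]
t 8.22 at [0.4715 0.0153 0.1922] rot [-1.7978e+02  6.0000e-02 -8.7310e+01] rem mm [   3.5 -166.8   22.8] parts 2 each [ 0.6951  0.018  -0.0951] turn -0.2495 F [ 1.2 -0.5  1. ] w 0.0873
```

>>> drive_tool(increments=[[[1,0.2,0,-0.1,-0.025],[1,0.4,0,-0.2,-0.05],[1,0.6,0,-0.2,-0.075],[1,0.7,0,-0.2,-0.1],[1,0.7,0.02,-0.2,-0.125]]])

```text
time_s: 8.85
tcp_pos: [0.4713, -0.0698, 0.2122]
eef_rot: [179.9, 0.1, -42.1]
contact_force: [0.2, 0.7, 0.2]
gripper_width: 0.0875
gripper_force: 0.0
```

```bash
python3 - <<'E'
from h import *
plan([.475,-.1515,.215],2.5)
E
```

```text
t 8.85 at [ 0.4713 -0.0698  0.2122] rot [ 1.7991e+02  8.0000e-02 -4.2120e+01] rem mm [  3.7 -81.7   2.8] parts 1 each [ 0.4795  0.4842 -0.0235] turn -0.1239 F [0.2 0.7 0.2] w 0.0875
```

>>> drive_tool(increments=[[[1,0.12,0.12,0,-0.025],[1,0.24,0.24,0,-0.05],[1,0.36,0.36,0,-0.075],[1,0.48,0.48,0,-0.1],[1,0.48,0.48,0,-0.124]]])

```text
time_s: 9.48
tcp_pos: [0.475, -0.1513, 0.212]
eef_rot: [-180.0, 0.1, 2.5]
contact_force: [-0.3, 0.1, 0.2]
gripper_width: 0.0876
gripper_force: 0.0
```

```bash
python3 - <<'E'
from h import *
plan([.475,-.1515,.107],2.5)
s=capture("scene")[130:260,270:410];print(proj("scene",r.get_state()["tcp_pos"]))
cv2.imwrite("pics/sq.png",cv2.resize(s,None,fx=4,fy=4,interpolation=cv2.INTER_CUBIC)[:,:,::-1])
E
```

```text
t 9.47 at [ 0.475  -0.1513  0.212 ] rot [-1.7999e+02  1.4000e-01  2.5100e+00] rem mm [  -0.    -0.2 -105. ] parts 1 each [-1.00e-04  1.40e-03  8.75e-01] turn 0.0 F [-0.3  0.1  0.2] w 0.0876
[[360.42215533 187.62971341]]
```

View pics/sq.png

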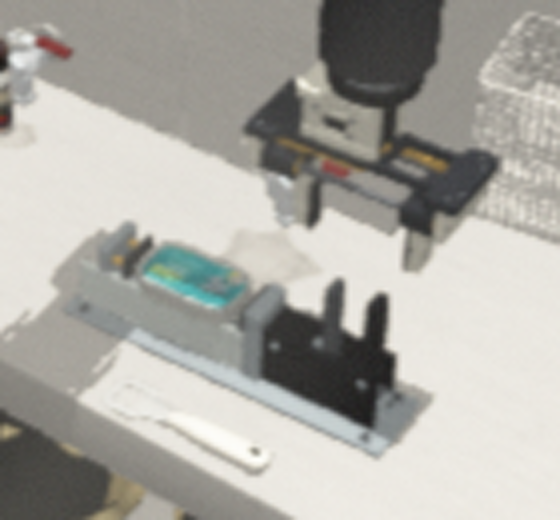

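The picture shows the tin flat between the jaws at (195,272), the trigger at (336,310) and the handle at (378,320). The open gripper is centred above them. Going down.

>>> drive_tool(increments=[[[1,0,0,0.25,0],[1,0,0,0.5,0],[1,0,0,0.75,0],[1,0,0,0.875,0],[1,0,0,0.875,0]]])

```text
time_s: 10.15
tcp_pos: [0.475, -0.1503, 0.1075]
eef_rot: [180.0, 0.2, 2.3]
contact_force: [0.2, 0.6, 0.3]
gripper_width: 0.0879
gripper_force: 0.0
```

>>> drive_tool(increments=[[[1,0,0.1,0,0],[1,0,0.15,0,0],[1,0,0.18,0,0],[1,0,0.18,0,0]]])

```text
time_s: 10.65
tcp_pos: [0.4771, -0.1721, 0.1091]
eef_rot: [-180.0, -0.1, 2.3]
contact_force: [1.4, 2.8, 2.8]
gripper_width: 0.0876
gripper_force: 1.4
```

>>> drive_tool(increments=[[[1,0,0.05,0,0],[1,0,0.09,0,0],[1,0,0.12,0,0],[1,0,0.12,0,0],[1,0,0.12,0,0]]])

```text
time_s: 11.28
tcp_pos: [0.4776, -0.1851, 0.1083]
eef_rot: [-179.9, -0.1, 2.3]
contact_force: [3.2, 11.7, 0.2]
gripper_width: 0.0877
gripper_force: 5.4
```

>>> drive_tool(increments=[[[1,0,0,0,0],[1,0,0,0,0]]])

```text
time_s: 11.52
tcp_pos: [0.4776, -0.1851, 0.1083]
eef_rot: [-179.9, -0.1, 2.3]
contact_force: [2.9, 10.1, -0.1]
gripper_width: 0.0877
gripper_force: 5.3
```

```bash
python3 - <<'E'
from h import *
plan([.475,-.1515,.107],2.5)
s=capture("scene")[170:250,290:400]
cv2.imwrite("pics/sq2.png",cv2.resize(s,None,fx=6,fy=6,interpolation=cv2.INTER_CUBIC)[:,:,::-1])
E
```

```text
t 11.53 at [ 0.4776 -0.1851  0.1083] rot [-1.799e+02 -6.000e-02  2.300e+00] rem mm [-2.6 33.6 -1.3] parts 1 each [-0.0108 -0.2804  0.0109] turn -0.0006 F [ 2.9 10.1 -0.1] w 0.0877
```

View pics/sq2.png

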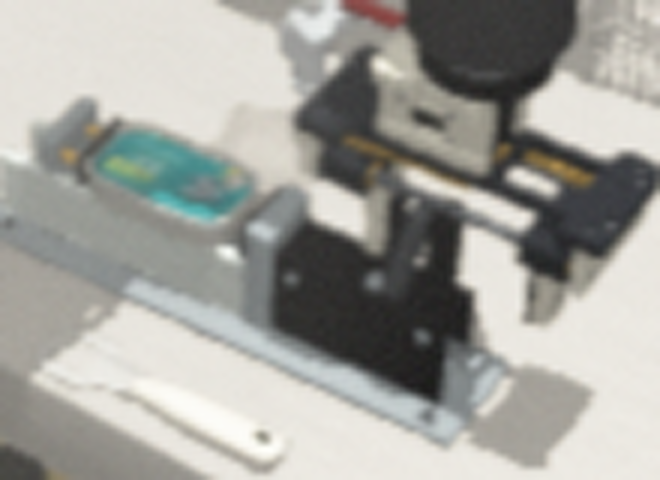

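The finger at (378,215) pulls the trigger at (405,250) close to the handle. The sliding jaw's pad at (105,145) has advanced close to the tin. Letting back and squeezing again.

>>> drive_tool(increments=[[[1,0,-0.12,0,0],[1,0,-0.2,0,0],[1,0,-0.2,0,0],[1,0,-0.2,0,0]]])

```text
time_s: 12.08
tcp_pos: [0.4761, -0.1624, 0.1086]
eef_rot: [180.0, 0.0, 2.3]
contact_force: [-0.1, 0.4, 0.2]
gripper_width: 0.0872
gripper_force: 0.0
```

>>> drive_tool(increments=[[[1,0,0.06,0,0],[1,0,0.12,0,0],[1,0,0.12,0,0],[1,0,0.12,0,0]]])

```text
time_s: 12.58
tcp_pos: [0.4768, -0.1769, 0.1086]
eef_rot: [-180.0, -0.0, 2.3]
contact_force: [0.2, 2.4, 1.9]
gripper_width: 0.0875
gripper_force: 1.4
```

>>> drive_tool(increments=[[[1,0,0.03,0,0],[1,0,0.05,0,0],[1,0,0.05,0,0]]])

```text
time_s: 12.95
tcp_pos: [0.477, -0.1826, 0.1083]
eef_rot: [-180.0, 0.0, 2.3]
contact_force: [1.5, 4.4, -2.0]
gripper_width: 0.0875
gripper_force: 2.1
```

>>> drive_tool(increments=[[[1,0,0.02,0,0],[1,0,0.03,0,0],[1,0,0.03,0,0]]])

```text
time_s: 13.32
tcp_pos: [0.477, -0.1851, 0.108]
eef_rot: [-179.9, 0.0, 2.3]
contact_force: [0.9, 11.9, -0.8]
gripper_width: 0.0874
gripper_force: 5.6
```

>>> drive_tool(increments=[[[1,0,-0.12,0,0],[1,0,-0.24,0,0],[1,0,-0.24,0,0],[1,0,-0.24,0,0]]])

```text
time_s: 13.82
tcp_pos: [0.4761, -0.1574, 0.1088]
eef_rot: [180.0, -0.0, 2.4]
contact_force: [0.4, 0.5, -0.1]
gripper_width: 0.0876
gripper_force: 0.0
```

>>> drive_tool(increments=[[[1,0,0.06,0,0],[1,0,0.12,0,0],[1,0,0.12,0,0],[1,0,0.12,0,0]]])

```text
time_s: 14.32
tcp_pos: [0.4766, -0.1721, 0.1086]
eef_rot: [-180.0, -0.0, 2.3]
contact_force: [-0.3, 2.4, 2.9]
gripper_width: 0.0876
gripper_force: 1.6
```

>>> drive_tool(increments=[[[1,0,0.03,0,0],[1,0,0.05,0,0],[1,0,0.05,0,0]]])

```text
time_s: 14.7
tcp_pos: [0.4769, -0.1774, 0.1085]
eef_rot: [-180.0, -0.0, 2.3]
contact_force: [-0.0, 6.3, 3.3]
gripper_width: 0.0878
gripper_force: 3.3
```

>>> drive_tool(increments=[[[1,0,0.02,0,0],[1,0,0.03,0,0],[1,0,0.03,0,0]]])

```text
time_s: 15.08
tcp_pos: [0.4771, -0.1809, 0.1083]
eef_rot: [-180.0, -0.0, 2.3]
contact_force: [0.1, 6.2, 1.3]
gripper_width: 0.0879
gripper_force: 3.1
```

```bash
python3 - <<'E'
from h import *
f=[]
for i in range(6):
    s=capture("scene");q=r.get_state();f.append([q["contact_force"][1],q["gripper_force"],q["tcp_pos"][1]])
print(np.round(f,4))
S=s[170:215,285:345]
cv2.imwrite("pics/sq3.png",cv2.resize(S,None,fx=12,fy=12,interpolation=cv2.INTER_CUBIC)[:,:,::-1])
E
```

```text
[[ 6.1156  3.0651 -0.1809]
 [ 6.5172  3.056  -0.1809]
 [ 5.8567  3.0519 -0.1809]
 [ 5.7954  3.0497 -0.181 ]
 [ 5.8474  3.0476 -0.1809]
 [ 6.4026  3.046  -0.181 ]]
```

View pics/sq3.png

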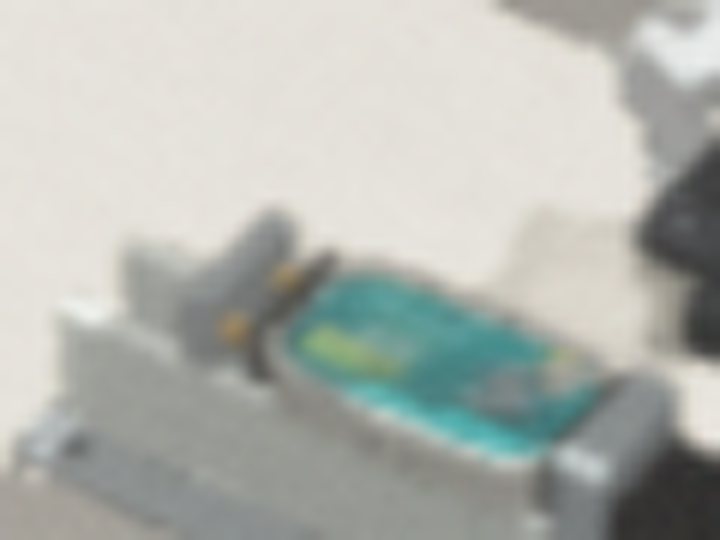

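The pad at (300,310) touches the tin, and the tin's far end at (600,380) is at or nearly at the fixed jaw. Continuing gently.

>>> drive_tool(increments=[[[1,0,0.015,0,0],[1,0,0.02,0,0],[1,0,0.02,0,0],[1,0,0.02,0,0]]])

```text
time_s: 15.88
tcp_pos: [0.4771, -0.1828, 0.1081]
eef_rot: [-179.9, -0.0, 2.3]
contact_force: [1.0, 9.2, -0.5]
gripper_width: 0.0878
gripper_force: 4.9
```

>>> drive_tool(increments=[[[1,0,0.01,0,0],[1,0,0.01,0,0],[1,0,0.01,0,0]]])

```text
time_s: 16.25
tcp_pos: [0.4771, -0.1838, 0.108]
eef_rot: [-179.9, -0.0, 2.3]
contact_force: [1.2, 11.0, -0.1]
gripper_width: 0.0876
gripper_force: 5.2
```

>>> drive_tool(increments=[[[1,0,-0.1,0,0],[1,0,-0.24,0,0],[1,0,-0.24,0,0],[1,0,-0.24,0,0]]])

```text
time_s: 16.75
tcp_pos: [0.4759, -0.1561, 0.1086]
eef_rot: [180.0, -0.0, 2.4]
contact_force: [-0.1, 0.1, 0.3]
gripper_width: 0.0879
gripper_force: 0.0
```

>>> drive_tool(increments=[[[1,0,0.06,0,0],[1,0,0.1,0,0],[1,0,0.1,0,0],[1,0,0.1,0,0]]])

```text
time_s: 17.25
tcp_pos: [0.4764, -0.1685, 0.1086]
eef_rot: [-180.0, -0.0, 2.3]
contact_force: [-0.3, 3.3, 0.3]
gripper_width: 0.0878
gripper_force: 1.0
```

>>> drive_tool(increments=[[[1,0,0.02,0,0],[1,0,0.02,0,0],[1,0,0.02,0,0]]])

```text
time_s: 17.62
tcp_pos: [0.4766, -0.1705, 0.1086]
eef_rot: [-180.0, -0.0, 2.3]
contact_force: [-1.0, 4.7, 2.1]
gripper_width: 0.0877
gripper_force: 2.5
```

>>> drive_tool(increments=[[[1,0,0.02,0,0],[1,0,0.02,0,0],[1,0,0.02,0,0]]])

```text
time_s: 18.0
tcp_pos: [0.4767, -0.1726, 0.1086]
eef_rot: [-180.0, -0.0, 2.3]
contact_force: [-1.3, 7.8, 3.4]
gripper_width: 0.0879
gripper_force: 3.9
```

>>> drive_tool(increments=[[[1,0,0.015,0,0],[1,0,0.015,0,0],[1,0,0.015,0,0]]])

```text
time_s: 18.38
tcp_pos: [0.4768, -0.1742, 0.1086]
eef_rot: [-179.9, -0.0, 2.3]
contact_force: [-1.8, 7.8, 3.7]
gripper_width: 0.0874
gripper_force: 4.5
```

>>> drive_tool(increments=[[[1,0,0.015,0,0],[1,0,0.015,0,0],[1,0,0.015,0,0]]])

```text
time_s: 18.75
tcp_pos: [0.4768, -0.1759, 0.1085]
eef_rot: [-179.9, -0.0, 2.3]
contact_force: [-0.3, 9.6, 3.5]
gripper_width: 0.0876
gripper_force: 5.0
```

>>> drive_tool(increments=[[[1,0,0.02,0,0],[1,0,0.02,0,0],[1,0,0.02,0,0]]])

```text
time_s: 19.12
tcp_pos: [0.4769, -0.178, 0.1084]
eef_rot: [-179.9, -0.0, 2.3]
contact_force: [-0.1, 11.1, 2.0]
gripper_width: 0.0876
gripper_force: 5.9
```

>>> drive_tool(increments=[[[1,0,0.02,0,0],[1,0,0.02,0,0],[1,0,0.02,0,0]]])

```text
time_s: 19.5
tcp_pos: [0.477, -0.1801, 0.1083]
eef_rot: [-179.9, -0.0, 2.3]
contact_force: [-1.0, 13.2, 2.2]
gripper_width: 0.0878
gripper_force: 6.8
```

```bash
python3 - <<'E'
from h import *
f=[]
for i in range(6):
    s=capture("scene");q=r.get_state();f.append([q["contact_force"][1],q["gripper_force"],q["tcp_pos"][1]])
print(np.mean(f,0))
E
```

```text
[13.44836712  6.8064837  -0.18005317]
```

>>> drive_tool(increments=[[[1,0,0.012,0,0],[1,0,0.025,0,0],[1,0,0.025,0,0],[1,0,0.025,0,0]]])

```text
time_s: 20.3
tcp_pos: [0.4771, -0.1827, 0.1081]
eef_rot: [-179.9, -0.0, 2.3]
contact_force: [0.5, 15.4, 0.3]
gripper_width: 0.0878
gripper_force: 7.6
```

>>> drive_tool(increments=[[[1,0,-0.1,0,0],[1,0,-0.24,0,0],[1,0,-0.24,0,0],[1,0,-0.24,0,0]]])

```text
time_s: 20.8
tcp_pos: [0.4759, -0.1557, 0.1086]
eef_rot: [180.0, 0.0, 2.4]
contact_force: [-0.2, -0.0, -0.3]
gripper_width: 0.0873
gripper_force: 0.0
```

>>> drive_tool(increments=[[[1,0,0.06,0,0],[1,0,0.1,0,0],[1,0,0.1,0,0]]])

```text
time_s: 21.18
tcp_pos: [0.4764, -0.1682, 0.1085]
eef_rot: [-180.0, -0.0, 2.2]
contact_force: [0.2, 2.1, 1.6]
gripper_width: 0.0872
gripper_force: 1.1
```

>>> drive_tool(increments=[[[1,0,0.01,0,0],[1,0,0.01,0,0]]])

```text
time_s: 21.42
tcp_pos: [0.4765, -0.1689, 0.1086]
eef_rot: [-180.0, -0.0, 2.3]
contact_force: [0.3, 2.7, 1.2]
gripper_width: 0.0875
gripper_force: 1.3
```

>>> drive_tool(increments=[[[1,0,0.01,0,0],[1,0,0.01,0,0]]])

```text
time_s: 21.68
tcp_pos: [0.4765, -0.1699, 0.1086]
eef_rot: [-180.0, -0.0, 2.3]
contact_force: [0.1, 4.5, 1.8]
gripper_width: 0.088
gripper_force: 2.3
```

>>> drive_tool(increments=[[[1,0,0.01,0,0],[1,0,0.01,0,0]]])

```text
time_s: 21.92
tcp_pos: [0.4766, -0.171, 0.1086]
eef_rot: [-180.0, -0.0, 2.3]
contact_force: [-0.5, 6.1, 3.1]
gripper_width: 0.0874
gripper_force: 3.1
```

>>> drive_tool(increments=[[[1,0,0.01,0,0],[1,0,0.01,0,0]]])

```text
time_s: 22.18
tcp_pos: [0.4766, -0.172, 0.1086]
eef_rot: [-180.0, -0.0, 2.3]
contact_force: [-1.3, 7.7, 3.9]
gripper_width: 0.0878
gripper_force: 3.8
```

>>> drive_tool(increments=[[[1,0,0.01,0,0],[1,0,0.01,0,0]]])

```text
time_s: 22.42
tcp_pos: [0.4767, -0.173, 0.1086]
eef_rot: [-179.9, -0.0, 2.3]
contact_force: [-1.7, 8.2, 3.5]
gripper_width: 0.0878
gripper_force: 4.3
```

>>> drive_tool(increments=[[[1,0,0.01,0,0],[1,0,0.01,0,0]]])

```text
time_s: 22.68
tcp_pos: [0.4767, -0.174, 0.1085]
eef_rot: [-179.9, -0.0, 2.3]
contact_force: [-1.3, 10.4, 4.2]
gripper_width: 0.0877
gripper_force: 5.1
```

>>> drive_tool(increments=[[[1,0,0.01,0,0],[1,0,0.01,0,0]]])

```text
time_s: 22.92
tcp_pos: [0.4768, -0.175, 0.1085]
eef_rot: [-179.9, -0.0, 2.3]
contact_force: [-1.1, 11.7, 3.8]
gripper_width: 0.0878
gripper_force: 5.9
```

>>> drive_tool(increments=[[[1,0,0.01,0,0],[1,0,0.01,0,0]]])

```text
time_s: 23.18
tcp_pos: [0.4768, -0.1759, 0.1085]
eef_rot: [-179.9, -0.0, 2.3]
contact_force: [-1.0, 13.2, 3.9]
gripper_width: 0.0877
gripper_force: 6.9
```

>>> drive_tool(increments=[[[1,0,0.01,0,0],[1,0,0.01,0,0]]])

```text
time_s: 23.42
tcp_pos: [0.4768, -0.1769, 0.1084]
eef_rot: [-179.9, -0.0, 2.3]
contact_force: [-1.2, 14.0, 4.2]
gripper_width: 0.0873
gripper_force: 7.4
```

The re-check shows the jaw takes up load only at about 14 N on the trigger, so the settled grip is about 16 N. That is mid-range, so I'm releasing and retreating.

>>> drive_tool(increments=[[[1,0,-0.08,0,0],[1,0,-0.16,0,0],[1,0,-0.21,0,0],[1,0,-0.21,0,0],[1,0,-0.21,0,0]]])

```text
time_s: 24.05
tcp_pos: [0.4758, -0.1535, 0.1086]
eef_rot: [180.0, 0.0, 2.3]
contact_force: [-0.3, -0.5, -0.1]
gripper_width: 0.0877
gripper_force: 0.0
```

>>> drive_tool(increments=[[[1,0,0,-0.3,0],[1,0,0,-0.6,0],[1,0,0,-0.95,0],[1,0,0,-0.95,0],[1,0,0,-0.95,0]]])

```text
time_s: 24.68
tcp_pos: [0.4755, -0.1535, 0.2223]
eef_rot: [-180.0, 0.0, 2.3]
contact_force: [0.3, -0.1, -0.7]
gripper_width: 0.0878
gripper_force: 0.0
```

```bash
python3 - <<'E'
from h import *
c=teal("scene",(295,180,345,220));w=(onz("scene",c,.082)*1000)[:,:2].astype(np.float32);print(cv2.minAreaRect(w),w.min(0),w.max(0))
s=r.get_state();print(s["time_s"],s["tcp_pos"],s["contact_force"])
print(job.close_job())
E
```

```text
((466.6143798828125, 1.6961860656738281), (49.68239974975586, 93.58870697021484), 3.1898508071899414) [441.01007  -44.792984] [491.9704   48.75904]
24.725 [ 0.47520725 -0.15345182  0.22174013] [-1.06162986  0.22848954 -0.73582721]
the job is handed in; nothing more can be done
None
```

The job is handed in at 24.7 s: the tin lies flat against the fixed jaw, gripped at about 16 N as estimated from the trigger force, with the trigger released, the robot clear of everything and nothing else touched by the arm.

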